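Peel the stuck top tray off the stack and present it

TASK

The top blue parts tray is snapped onto the trays beneath it. Peel it off by its red corner knob: raise that corner first, tipping the tray by 12 degrees or more while its opposite corner still rests in the stack, without the trays beneath coming up with it. Then hold the tray up steadily by its knob over the green-edged mat, well clear of the bench (middle of the tray at least 15 cm above it), and finish while still holding it there; leave the other things on the bench undisturbed.

Things in the scene. Friction and masses are not known exactly. Their poses are not given: they have to be found in the camera images.
- tray_knob (a point): Centre of the red ball knob, 20 mm across, on a 10 mm black stem at a corner of the top tray; 30 mm above the rim top, about 98 mm above the bench at the start. Grip the ball across its diameter; the tray then swivels stiffly in the grip: firmly gripped it may stay almost level, lightly gripped it hangs (its lowest corner then 165 mm, its middle 85 mm below the knob).
- tray_center (a point): Middle of the top tray, half-way up it. The tray is an open formed blue tray, rim 124 x 104 mm, 24 mm high, about 0.12 kg, with tapered walls; its own x runs along the long side, z up; the knob stands at its (+x, -y) corner, (58, -48, 42) mm from this point. It nests about 12 mm deep in the tray below.
- tray_far_corner (a point): The corner of the top tray diagonally opposite the knob, on top of the rim (about 68 mm above the bench at the start). The tray must tip about this corner while it is being peeled; it is 151 mm level distance from the knob.
- lower_trays (a joint): Height by which the three trays beneath (one stack, 0.7 kg, guided so it only rises straight) are lifted, m; 0 at rest. A sprung snap roller at the middle of each side holds the top tray's rim and lets go at about 2.5 N, after 5 mm. A level pull needs about 10 N and can lift the stack (8 N does); tipping the tray by its knob needs about 6.5 N. All have let go at 0.2 rad of tip.
- magazine_center (a point): Centre of the fixed steel base plate (146 x 126 mm, top 8 mm above the bench) in which the trays stand; its x runs along the trays' long side.
- mat_center (a point): Centre of the top of the square mat on the bench (140 x 140 mm, 3 mm thick, black with a green edge), over which the tray is to be held.
- grease_tin: Red tin with a silvery lid, 63 mm across, 38 mm high; origin at the centre of its underside. A bystander: leave it where it is.
- screwdriver: Screwdriver with a green handle, 184 mm long; origin at the centre of its underside. A bystander: leave it where it is.
- pliers: Pliers with red grips, 157 mm long; origin at the centre of its underside. A bystander: leave it where it is.
- pulley: Black grooved belt pulley, 66 mm across, 37 mm high; origin at the centre of its underside. A bystander: leave it where it is.
- washer: Brass-coloured flange washer, 53 mm across, 6 mm high; origin at the centre of its underside. A bystander: leave it where it is.

How it is judged:
On the way, in this order (a step that is already met when the one before it is completed fails the run):
1. the knob corner has been peeled up (tray tipped at least 0.2 rad) while the opposite corner is still down (rim there less than 85 mm above the bench) and the lower trays are down (angle between tray_center's own z axis and vertical above 0.2 rad and height (world z) of tray_far_corner below 0.085 m and value of joint lower_trays below 0.008 m), for 0.1 s.
2. the tray is off the stack, its middle more than 0.13 m above the bench and touching neither the lower trays nor the magazine (height (world z) of tray_center above 0.13 m and contact force between top_tray and magazine below 0.05 N), for 0.1 s.
At the end, for the whole second after the job is handed in: Fingers hold the top tray, nearly still (under 0.15 m/s): its middle over 15 cm and its far corner over 4 cm above the bench, its middle or knob within 7 cm of the mat centre seen from above, touching no part of the stack; lower trays down (under 8 mm) (height (world z) of tray_center above 0.15 m and height (world z) of tray_far_corner above 0.04 m and contact force between the fingers and top_tray above 1 N and contact force between top_tray and magazine below 0.05 N and horizontal distance between any of tray_center, tray_knob and mat_center below 0.07 m and linear speed of top_tray below 0.15 m/s and value of joint lower_trays below 0.008 m); the arm keeps its last pose, push and grip.
It fails at once if the trays beneath come up 12 mm or more (value of joint lower_trays above 0.012 m).
It fails at once if a bystander (tin, screwdriver, pliers, pulley, washer) is moved more than 30 mm (distance of any of grease_tin, screwdriver, pliers, pulley, washer from where it was at the start of the episode above 0.03 m).
It also fails if it takes over 40 s, if anything falls off the work surface, if the arm or the gripper's body presses on something with over 40 N, if the wrist force passes 120 N, or if a joint passes its speed limit or range.

ROBOT

A 6-joint arm with a two-finger parallel gripper is mounted at the origin on a cart in front of the work surface, level with it; the furniture and walls round the work are solid. World frame = base frame: x ahead of the robot, y to its left, z up, the work surface at z = 0. Lengths are in m, angles in rad, forces in N, time in s.
With the tool pointing down it reaches from about 0.375 to 0.9 m from the base axis. Payload 3.1 kg.
Tool frame: the origin (TCP) lies between the finger pads; the fingertips stand 22 mm ahead of it and the grasp point (between the pads) lies 3 mm ahead of it; z points along the fingers, y is the line along which they close (so a half turn about z gives the same grasp; the last joint's range is limited). The gripper opens to 87 mm and grips with 3 to 60 N. Pads are 19 mm wide; open, the fingers measure 117 mm over their backs; the gripper's body (75 mm by 190 mm) begins 51 mm behind the grasp point.
Start: joints at [1.038, 0.527, 1.433, -0, 1.181, -0.178], TCP at [0.216, 0.586, 0.245] pointing down, gripper open.
Joint ranges: [-3.08, 3.08], [-0.75, 2.2], [0.22, 2.44], [-1.43, 4.57], [0, 2.65], [-2.85, 2.85]. Speed limits (rad/s): [2.79, 2.79, 3.14, 3.14, 3.14, 3.14].

INTERFACE

Orientations are given as a unit quaternion [x, y, z, w].
In Python, from rig import robot gives the robot as it stands.
- The arm moves only by the tool move_arm, never from a script. Its argument "series" is text: rows parted by semicolons, each of 6 numbers parted by spaces: the shift along the tool's x, y, z in mm, then the turn, a rotation vector about the tool's x, y, z in degrees. In form: dx dy dz ax ay az; .... A call has 1 to 8 rows; each row is the pose to reach, as a shift and turn from the pose commanded when the call began, along the tool's axes at that moment; what a row does not reach only later rows make up. A row lasts 1/12 s, in which the tool goes at most 41.7 mm and 7.16 degrees, less where a joint would pass 70% of its speed; a pose out of reach is approached as far as the arm can. A call with a gripper value outside its range is refused whole. "jaw" is the opening, from 0 (shut) to 1 (fully open), set as the call begins (left out, the last holds). The fingers move at their own pace and stop on an object; "newtons" is the grip in N (left out, the last holds). Time passes only in rows, so rows that repeat a pose let the fingers close. It gives the time, the measured TCP pose, the force, the opening and the grip force at its end, in the units of the state.
- robot.get_obs(): the state, without advancing time (a new reading comes with each control period).
- robot.camera(name): name is "scene" or "top" or "wrist"; returns a dict with "img" (384x512x3 uint8, red, green, blue), "mtx" (3x3 intrinsics, pixels), "world_to_cam" (4x4, takes a point from world to camera coordinates). Camera axes: x right, y down, z forward; pixel columns grow to the right and rows downward; lengths in m; the calibration is good to about 2 mm. A picture is of the moment at which its call begins. There is no depth.
- robot.hand_in(): hands the job in; it is judged then, once.
Trained networks look in a picture, given as the dict that the camera call returned (one of the last four; its "shot" number tells which), for a name from the list of things; names that differ only in an ending like _2 or _b are one class to them, and where a whole thing is asked for, a point or a joint stands for the part that bears it (a point fixed in the world has none). Each returns a list of dicts, best first, with "p" (0 to 1); they miss things now and then, are a little off and sometimes report something else, mostly with a low value. They report only what shows in the picture. A call takes as long as a camera call.
- robot.search_frame(picture, thing): "xyz" ([x, y, z] in m, in world coordinates, good to about 4 mm: the middle of the surface that is visible of it).
- robot.tip_of(picture, thing): "xyz" ([x, y, z] in m, in world coordinates, good to about 4 mm: a listed point, or the origin of a listed thing).
The state is a dict: "time": time; "q": joint angles; "joint_velocities": joint speeds; "joint_torque": joint torques, N m; "position": TCP position; "tool_rot": TCP orientation; "ft_force": force on the tool from outside, world axes, zero at the start; "moment": the same for the moment, N m; "grip_width": finger opening in m; "grip_force": force on a finger pad.
Only numpy, scipy, OpenCV 4.12 (cv2) and the standard library are available. Lean on these libraries where they do the work, as an engineer would, in place of code of your own. Each camera call takes 0.05 s, during which the arm holds its last target. There are 200 camera calls.

## Working session

There is one attempt and no reset: what is moved stays moved. The work goes in short steps, Python scripts to look and compute and a tool call to move; the robot and the scene stay as the last step left them, time stands still between calls to the robot, and variables do not carry over. Pictures are saved under pics/ and viewed, at most 10 in all, crops included, and the job is handed in when it is done.

Besides the shell and the picture viewer there is one more tool, called after "Call:" as a command line: name --argument value ..., lists and objects as JSON in quotes. move_arm: Moves the arm, as the interface text tells. Its arguments: {"type":"object","properties":{"series":{"type":"string"},"jaw":{"type":"number"},"newtons":{"type":"number"}},"required":["series"]}

```bash
mkdir -p pics && python3 - <<'E'
from rig import robot
import cv2,numpy as np
o=robot.get_obs();print({k:np.round(v,3).tolist() for k,v in o.items()})
ims=[]
for n in ["scene","top"]:
    p=robot.camera(n);ims.append(p["img"])
    for t in ["tray_knob","tray_center","tray_far_corner","magazine_center","mat_center","grease_tin","screwdriver","pliers","pulley","washer"]:
        r=robot.tip_of(p,t)
        for d in r[:2]:
            x=np.array(d["xyz"]);c=p["world_to_cam"]@np.r_[x,1];u=p["mtx"]@c[:3];print(n,t,round(d["p"],2),x.round(3),(u[:2]/u[2]).round())
cv2.imwrite("pics/a.png",cv2.resize(np.vstack(ims),None,fx=0.78,fy=0.78)[:,:,::-1])
E
```

```text
{'time': 0.0, 'q': [1.038, 0.528, 1.434, -0.0, 1.181, -0.179], 'joint_velocities': [-0.0, -0.0, 0.001, -0.001, -0.001, 0.003], 'joint_torque': [-0.0, -44.004, -17.659, 0.063, 0.058, -0.0], 'position': [0.216, 0.586, 0.244], 'tool_rot': [0.176, 0.984, -0.001, -0.0], 'ft_force': [-0.559, 1.119, 0.173], 'moment': [0.029, 0.01, 0.002], 'grip_force': 0.0, 'grip_width': 0.087}
scene tray_knob 0.79 [0.537 0.01  0.097] [303. 220.]
scene tray_knob 0.33 [ 0.471  0.412 -0.   ] [210. 179.]
scene tray_center 0.57 [ 0.466 -0.014  0.054] [288. 247.]
scene tray_far_corner 0.97 [ 0.392 -0.034  0.066] [271. 262.]
scene mat_center 0.68 [0.474 0.235 0.004] [240. 207.]
scene grease_tin 0.55 [ 0.468  0.415 -0.   ] [209. 179.]
scene screwdriver 0.61 [ 0.627  0.373 -0.002] [254. 168.]
scene pliers 0.57 [ 0.543  0.501 -0.004] [214. 159.]
scene pulley 0.62 [0.653 0.446 0.004] [248. 154.]
scene washer 0.52 [ 0.542  0.4   -0.004] [229. 174.]
top tray_knob 0.96 [0.537 0.014 0.099] [337. 187.]
top tray_center 0.92 [ 0.463 -0.014  0.057] [345. 221.]
top tray_far_corner 0.9 [ 0.389 -0.032  0.065] [356. 253.]
top magazine_center 0.49 [ 0.65   0.449 -0.   ] [159. 151.]
top mat_center 0.73 [0.475 0.237 0.007] [240. 218.]
top mat_center 0.19 [0.634 0.371 0.   ] [189. 157.]
top grease_tin 0.72 [ 0.471  0.407 -0.003] [173. 220.]
top grease_tin 0.71 [0.476 0.236 0.005] [241. 218.]
top screwdriver 0.67 [ 0.464 -0.01   0.056] [344. 221.]
top pliers 0.55 [ 0.542  0.502 -0.   ] [136. 192.]
top pliers 0.34 [0.65  0.448 0.   ] [159. 151.]
top pulley 0.65 [ 0.648  0.445 -0.   ] [160. 152.]
top pulley 0.37 [ 0.463 -0.015  0.054] [346. 221.]
top washer 0.82 [ 0.545  0.398 -0.004] [178. 191.]
```

View pics/a.png

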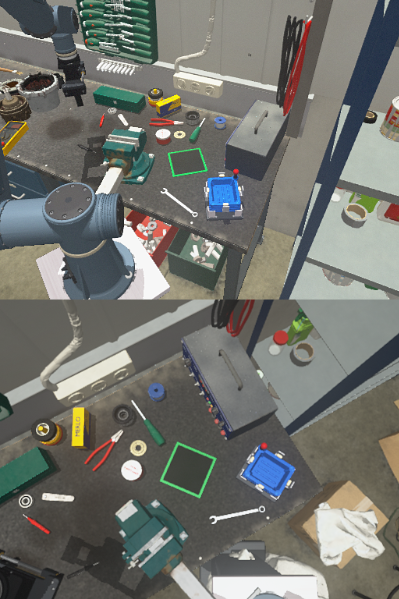

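The picture shows the tray with its red knob at about (337,187) in the full-size top view. A tall toolbox stands just beyond it, and the vise is to the left. I need the toolbox's extent before I plan the approach.

```bash
python3 - <<'E'
from rig import robot
import cv2,numpy as np
ps=[robot.camera("top"),robot.camera("scene")]
def px(p,x):
    c=p["world_to_cam"]@np.r_[x,1];u=p["mtx"]@c[:3];return u[:2]/u[2]
out=[]
for p,(r0,c0) in zip(ps,[(20,170),(80,190)]):
    im=p["img"][:,:,::-1].copy(); s=3
    im=cv2.resize(im,None,fx=s,fy=s,interpolation=cv2.INTER_CUBIC)
    f=lambda x:tuple(int(v) for v in px(p,x)*s)
    for X in np.arange(.4,.95,.1):
        for Y in np.arange(-.1,.45,.1):
            for z,col in((0,(255,255,0)),(.2,(0,255,255))):
                cv2.circle(im,f((X,Y,z)),3,col,-1)
                cv2.putText(im,f"{X*10:.0f},{Y*10:.0f}",f((X,Y,z)),0,.35,col,1)
    a=np.deg2rad(107)
    d=np.array([np.cos(a),np.sin(a),0]);e=np.array([-d[1],d[0],0]);k=np.array([.537,.013,.149])
    cs=[f(k+d*i*.095+e*j*.0375) for i,j in((1,1),(1,-1),(-1,-1),(-1,1))]
    cv2.polylines(im,[np.array(cs)],True,(255,0,255),1)
    out.append(im[r0*s:r0*s+600,c0*s:c0*s+800])
    print(np.linalg.inv(p["world_to_cam"])[:3,3].round(2))
cv2.imwrite("pics/b.png",out[0]);cv2.imwrite("pics/c.png",out[1])
E
```

```text
[0.36 0.22 0.99]
[-0.03 -0.56  0.93]
```

View pics/b.png

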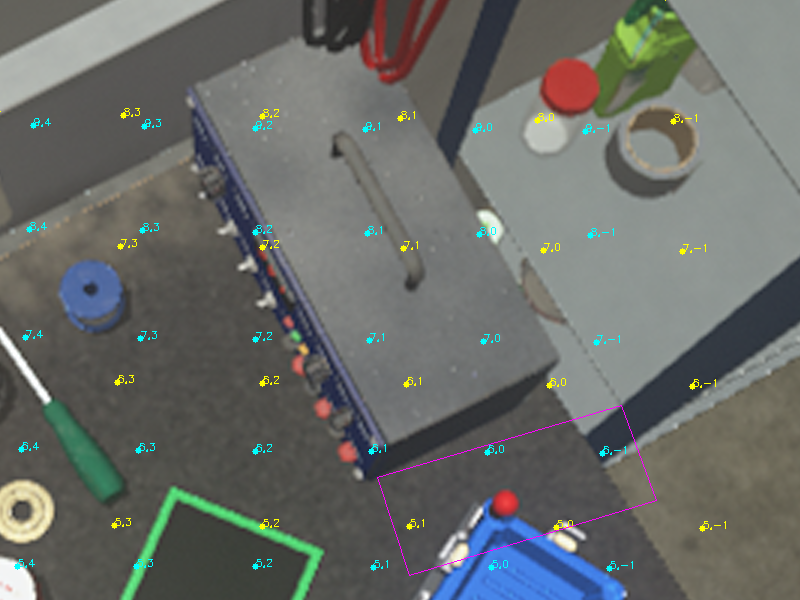

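View pics/c.png

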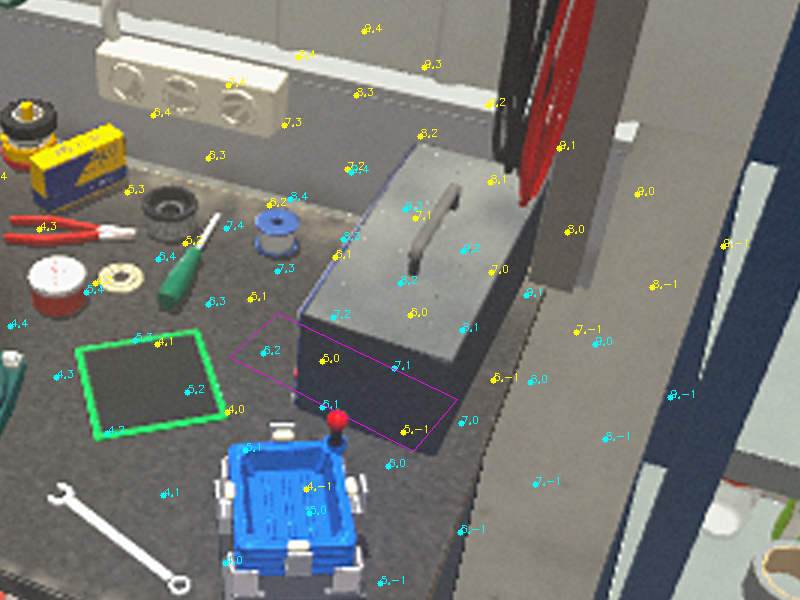

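The crops show the near face of the toolbox running from about (0.58, 0.11) to (0.65, -0.03), about 0.125 m high. The knob is at (505,503) in the top crop. With the fingers closing along 107° (the tipping axis), the gripper body clears the toolbox by about 25 mm. I'll raise the tool first, then cross over.

Call:
move_arm --series "-20 -20 -80 0 0 0; -30 -30 -100 0 0 0; -60 -50 -100 0 0 -7; -270 -230 -100 0 0 -37; -270 -230 -100 0 0 -37; -270 -230 -100 0 0 -37; -270 -230 -100 0 0 -37; -270 -230 -100 0 0 -37" --jaw 0.7 --newtons 40

```text
time: 1.87
position: [0.346, 0.3556, 0.3435]
tool_rot: [-0.148, 0.989, 0.0, 0.0]
ft_force: [1.3, 1.0, -0.2]
grip_width: 0.0613
grip_force: 0.0
```

```bash
cat > h.py <<'E'
from rig import robot
import numpy as np
from scipy.spatial.transform import Rotation as R
def tool(yaw,tip=0,dirn=17):
    # tool down, y axis at yaw deg; tipped by tip deg about axis raising the knob corner
    y=np.array([np.cos(np.deg2rad(yaw)),np.sin(np.deg2rad(yaw)),0]);z=np.array([0,0,-1.]);x=np.cross(y,z)
    ax=np.array([np.sin(np.deg2rad(dirn)),-np.cos(np.deg2rad(dirn)),0])
    return R.from_rotvec(ax*np.deg2rad(tip))*R.from_matrix(np.c_[x,y,z])
def delta(pos,rot,o=None):
    o=o or robot.get_obs();r=R.from_quat(o["tool_rot"])
    return np.r_[r.inv().apply(np.array(pos)-o["position"])*1e3,(r.inv()*rot).as_rotvec(degrees=True)].round(1)
E
python3 - <<'E'
from h import *
o=robot.get_obs();print(o["time"],o["position"],o["q"].round(2) if hasattr(o["q"],"round") else o["q"])
for y in(107,): print(delta([.537,.013,.22],tool(y)))
E
```

```text
1.8667 [0.34599119 0.35562171 0.34345456] [ 0.57  0.24  1.61  0.    1.29 -1.3 ]
[-8.200e+01 -3.837e+02  1.233e+02  0.000e+00  0.000e+00  1.000e-01]
```

Call:
move_arm --series "-82 -384 20 0 0 0; -82 -384 20 0 0 0; -82 -384 20 0 0 0; -82 -384 20 0 0 0; -82 -384 20 0 0 0; -82 -384 20 0 0 0; -82 -384 20 0 0 0; -82 -384 20 0 0 0"

```text
time: 2.53
position: [0.5066, 0.0631, 0.3264]
tool_rot: [-0.145, 0.989, 0.0, 0.0]
ft_force: [1.7, 0.3, -0.1]
grip_width: 0.0605
grip_force: 0.0
```

Call:
move_arm --series "-12 -60 50 0 0 0; -12 -60 100 0 0 0; -12 -60 100 0 0 0; -12 -60 100 0 0 0; -12 -60 100 0 0 0"

```text
time: 2.95
position: [0.5336, 0.0108, 0.2247]
tool_rot: [-0.145, 0.989, 0.001, -0.002]
ft_force: [-0.8, 0.4, -0.1]
grip_width: 0.0608
grip_force: 0.0
```

```bash
python3 - <<'E'
from h import *
import cv2
for n in["top","wrist","scene","wrist"]:
    p=robot.camera(n)
    for t in ["tray_knob","tray_far_corner","tray_center"]:
        print(n,t,[(round(d["p"],2),np.round(d["xyz"],4)) for d in robot.tip_of(p,t)[:1]])
    if n=="wrist":w=p
print(robot.get_obs()["position"],delta([.537,.013,.101],tool(107)))
cv2.imwrite("pics/w.png",w["img"][:,:,::-1])
np.savez("w.npz",**{k:w[k] for k in("mtx","world_to_cam","img")})
# red-ball ray
def ray(p):
    m=cv2.inRange(cv2.cvtColor(p["img"],cv2.COLOR_RGB2HSV),(0,170,90),(6,255,255))
    n,l,s,c=cv2.connectedComponentsWithStats(m);i=[j for j in range(1,n) if s[j,4]>30]
    print([(s[j].tolist(),c[j].round(1)) for j in i])
ray(w)
E
```

```text
top tray_knob [(0.85, array([0.5351, 0.0133, 0.0956]))]
top tray_far_corner [(0.76, array([ 0.3912, -0.0336,  0.0681]))]
top tray_center [(0.98, array([ 0.4624, -0.0132,  0.0526]))]
wrist tray_knob [(0.61, array([0.5358, 0.0135, 0.0974]))]
wrist tray_far_corner []
wrist tray_center [(0.91, array([ 0.4677, -0.0064,  0.0571]))]
scene tray_knob [(0.79, array([0.5374, 0.0108, 0.0995]))]
scene tray_far_corner [(0.88, array([ 0.3911, -0.0343,  0.0657]))]
scene tray_center [(0.85, array([ 0.4676, -0.0094,  0.0564]))]
wrist tray_knob [(0.74, array([0.5356, 0.0128, 0.0973]))]
wrist tray_far_corner [(0.4, array([ 0.4683, -0.0086,  0.0554]))]
wrist tray_center [(0.93, array([ 0.4695, -0.0086,  0.0548]))]
[0.53471569 0.01105865 0.22610035] [ -2.8   1.2 125.1   0.   -0.   -0.3]
[([241, 185, 23, 24, 406], array([252.1, 197.4]))]
```

View pics/w.png

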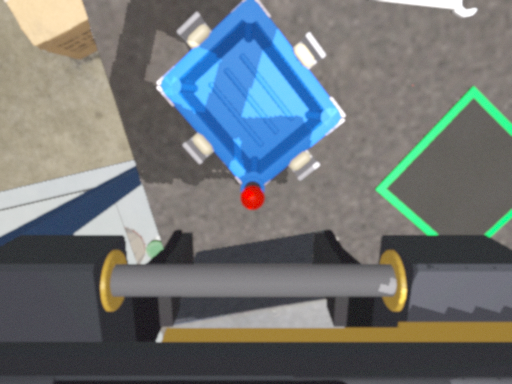

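The wrist view shows the ball at (252,197), between the fingers, and all the cameras put it at about (0.536, 0.013, 0.098). I'll descend and grip.

Call:
move_arm --series "-2 1.5 35 0 0 0; -2 1.5 70 0 0 0; -2 1.5 100 0 0 0; -2 1.5 115 0 0 0; -2 1.5 125 0 0 0; -2 1.5 125 0 0 0; -2 1.5 125 0 0 0"

```text
time: 4.33
position: [0.5366, 0.013, 0.1013]
tool_rot: [-0.145, 0.989, -0.0, 0.0]
ft_force: [1.1, -1.1, 0.2]
grip_width: 0.0612
grip_force: 0.0
```

Call:
move_arm --series "0 0 0 0 0 0; 0 0 0 0 0 0; 0 0 0 0 0 0; 0 0 0 0 0 0; 0 0 0 0 0 0; 0 0 0 0 0 0; 0 0 0 0 0 0; 0 0 0 0 0 0" --jaw 0.1 --newtons 40

```text
time: 5.0
position: [0.5364, 0.013, 0.1013]
tool_rot: [-0.146, 0.989, -0.0, 0.0]
ft_force: [-1.1, 0.4, 1.1]
grip_width: 0.0175
grip_force: 40.0
```

```bash
python3 - <<'E'
from h import *
o=robot.get_obs();P=np.array(o["position"]);print(P,o["grip_width"],o["grip_force"],o["ft_force"],o["moment"],o["q"])
# rows for the peel: grasp point = TCP+3mm; pivot 151 mm away, 30 below
d=np.array([np.cos(np.deg2rad(17)),np.sin(np.deg2rad(17)),0]);k=P-[0,0,.003]
for t in(2,4,6,8,10,12,14,16):
    a=np.deg2rad(t);kk=k-d*.151-[0,0,.030]+d*(.151*np.cos(a)-.03*np.sin(a))+np.array([0,0,.03*np.cos(a)+.151*np.sin(a)])
    r=tool(107,t);print(t,delta(kk-r.apply([0,0,.003]),r,o))
E
```

```text
[0.53636393 0.01299363 0.10131787] 0.017514910384414 39.95060993358493 [-1.14973025  0.447555    1.14420237] [-0.02124213  0.00683586  0.01191841] [-1.84113390e-01  6.25893487e-01  1.77439155e+00 -1.62858011e-04
  7.40888179e-01 -2.04687848e+00]
2 [ 1.2 -0.  -5.3 -0.  -2.  -0.3]
4 [  2.7  -0.  -10.5  -0.   -4.   -0.3]
6 [  4.3  -0.  -15.6  -0.   -6.   -0.3]
8 [  6.1  -0.  -20.7  -0.   -8.   -0.3]
10 [  8.   -0.  -25.7  -0.  -10.   -0.3]
12 [ 10.2  -0.1 -30.7  -0.  -12.   -0.3]
14 [ 12.5  -0.1 -35.6  -0.  -14.   -0.3]
16 [ 14.9  -0.1 -40.3  -0.1 -16.   -0.3]
```

Call:
move_arm --series "0.6 0 -2.6 0 -1 0; 1.2 0 -5.3 0 -2 0; 2 0 -7.9 0 -3 0; 2.7 0 -10.5 0 -4 0; 3.5 0 -13 0 -5 0; 4.3 0 -15.6 0 -6 0; 5.2 0 -18.2 0 -7 0; 6.1 0 -20.7 0 -8 0"

```text
time: 5.67
position: [0.5312, 0.0111, 0.1227]
tool_rot: [-0.145, 0.987, 0.01, 0.071]
ft_force: [0.7, 0.6, -0.9]
grip_width: 0.0178
grip_force: 39.9
```

```bash
python3 - <<'E'
from h import *
import cv2
o=robot.get_obs();print(o["position"],o["grip_width"],o["ft_force"],o["moment"])
im=[]
for n in["top","scene"]:
    p=robot.camera(n)
    for t in ["tray_knob","tray_far_corner","tray_center","lower_trays"]:
        f=robot.search_frame if t=="lower_trays" else robot.tip_of
        print(n,t,[(round(d["p"],2),np.round(d["xyz"],4)) for d in f(p,t)[:1]])
    c=p["world_to_cam"]@[.47,0,.06,1];u=p["mtx"]@c[:3];u=(u[:2]/u[2]).astype(int)
    im.append(cv2.resize(p["img"][u[1]-60:u[1]+60,u[0]-66:u[0]+67],(400,360),interpolation=cv2.INTER_CUBIC))
cv2.imwrite("pics/d.png",np.hstack(im)[:,:,::-1])
E
```

```text
[0.53121825 0.01112361 0.12265347] 0.01779140308576466 [ 0.65080596  0.56599913 -0.86375483] [ 0.08512844 -0.09412917 -0.01624707]
top tray_knob []
top tray_far_corner []
top tray_center []
top lower_trays []
scene tray_knob [(0.8, array([0.5317, 0.0115, 0.1198]))]
scene tray_far_corner [(0.84, array([ 0.3939, -0.0332,  0.0689]))]
scene tray_center [(0.62, array([ 0.4681, -0.0101,  0.0649]))]
scene lower_trays [(0.79, array([ 0.4203, -0.0518,  0.0583]))]
```

View pics/d.png

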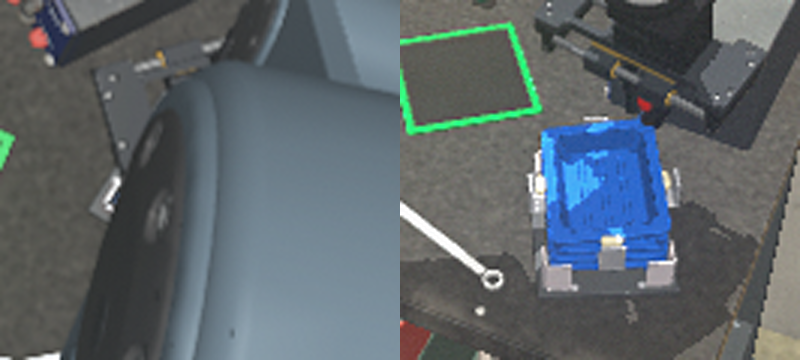

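The scene crop shows the knob corner rising in the gripper (knob at about (645,102) in the picture). The far corner is still at 0.069 m and the lower trays are seated. The pivot is fixed in the tool's frame, so the same series gives the next 8°.

Call:
move_arm --series "0.6 0 -2.6 0 -1 0; 1.2 0 -5.3 0 -2 0; 2 0 -7.9 0 -3 0; 2.7 0 -10.5 0 -4 0; 3.5 0 -13 0 -5 0; 4.3 0 -15.6 0 -6 0; 5.2 0 -18.2 0 -7 0; 6.1 0 -20.7 0 -8 0"

```text
time: 6.83
position: [0.5219, 0.0086, 0.1419]
tool_rot: [-0.144, 0.98, 0.02, 0.139]
ft_force: [3.0, 0.7, 0.6]
grip_width: 0.0172
grip_force: 39.9
```

```bash
python3 - <<'E'
from h import *
import cv2
o=robot.get_obs();print(o["position"],o["grip_width"],o["ft_force"],o["moment"])
p=robot.camera("scene");K={}
for t in ["tray_knob","tray_far_corner","tray_center","lower_trays"]:
    f=robot.search_frame if t=="lower_trays" else robot.tip_of
    r=f(p,t)[:1];print(t,[(round(d["p"],2),np.round(d["xyz"],4)) for d in r])
    if r:K[t]=np.array(r[0]["xyz"])
if "tray_knob" in K and "tray_far_corner" in K:
    v=K["tray_knob"]-K["tray_far_corner"];print("tip",np.degrees(np.arctan2(v[2],np.hypot(*v[:2]))-np.arctan2(30,151)))
E
```

```text
[0.52190293 0.00864188 0.14192758] 0.017178005285769144 [2.98030756 0.74878426 0.64584603] [ 0.1319015  -0.23619435  0.05709281]
tray_knob [(0.61, array([0.5253, 0.0073, 0.1357]))]
tray_far_corner [(0.84, array([ 0.3905, -0.0336,  0.0609]))]
tray_center [(0.87, array([ 0.4657, -0.0087,  0.0751]))]
lower_trays [(0.79, array([ 0.4213, -0.0552,  0.0559]))]
tip 16.73103590503728
```

The tray is tipped about 16° with the far corner at 0.061 m, so the peel is done. I'll hold it briefly, then lift straight up, slowly at first.

Call:
move_arm --series "0 0 0 0 0 0; 0 0 0 0 0 0; -1 0 -3 0 0 0; -2 0 -7 0 0 0; -3 0 -11 0 0 0; -4.5 0 -16 0 0 0; -6 0 -21 0 0 0; -8 0 -28 0 0 0"

```text
time: 7.75
position: [0.5212, 0.0089, 0.1709]
tool_rot: [-0.144, 0.98, 0.021, 0.137]
ft_force: [0.8, -0.6, -0.9]
grip_width: 0.0177
grip_force: 39.9
```

```bash
python3 - <<'E'
from h import *
import cv2
o=robot.get_obs();print(o["position"],o["grip_width"],o["ft_force"],o["moment"])
p=robot.camera("scene");K={}
for t in ["tray_knob","tray_far_corner","tray_center","lower_trays"]:
    f=robot.search_frame if t=="lower_trays" else robot.tip_of
    print(t,[(round(d["p"],2),np.round(d["xyz"],4)) for d in f(p,t)[:1]])
c=p["world_to_cam"]@[.47,0,.08,1];u=p["mtx"]@c[:3];u=(u[:2]/u[2]).astype(int)
cv2.imwrite("pics/e.png",cv2.resize(p["img"][u[1]-80:u[1]+60,u[0]-70:u[0]+70],(560,560),interpolation=cv2.INTER_CUBIC)[:,:,::-1])
E
```

```text
[0.52121016 0.00890402 0.17085885] 0.017718939393745917 [ 0.78686128 -0.64303155 -0.87715125] [-0.01244071  0.22397322  0.02314918]
tray_knob [(0.69, array([0.5247, 0.007 , 0.1697]))]
tray_far_corner []
tray_center [(0.76, array([ 0.4699, -0.0082,  0.1015]))]
lower_trays [(0.81, array([ 0.4294, -0.0498,  0.0509]))]
```

View pics/e.png

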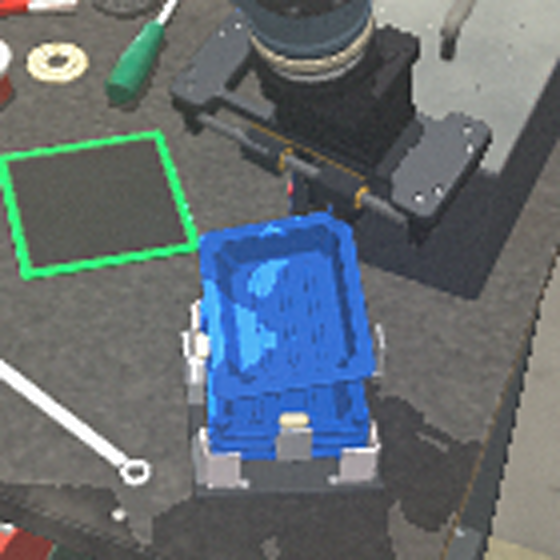

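The top tray is clear of the stack, tipped towards us, and the knob is still gripped at about (290,190). The lower trays have stayed seated. I'll keep lifting.

Call:
move_arm --series "-3 0 -10 0 0 0; -8 0 -26 0 0 0; -14 0 -48 0 0 0; -21 0 -74 0 0 0; -28 0 -98 0 0 0; -34 0 -118 0 0 0; -38 0 -132 0 0 0; -40 0 -140 0 0 0"

```text
time: 8.67
position: [0.5222, 0.0086, 0.3181]
tool_rot: [-0.144, 0.98, 0.02, 0.139]
ft_force: [0.3, 0.2, -0.9]
grip_width: 0.0172
grip_force: 39.9
```

```bash
python3 - <<'E'
from h import *
o=robot.get_obs();print(o["position"],o["grip_width"],o["grip_force"],o["q"].round(2))
p=robot.camera("scene")
for t in ["tray_knob","tray_far_corner","tray_center","lower_trays"]:
    f=robot.search_frame if t=="lower_trays" else robot.tip_of
    print(t,[(round(d["p"],2),np.round(d["xyz"],4)) for d in f(p,t)[:1]])
r=R.from_quat(o["tool_rot"]);print(delta([.498,.244,.315],r,o))
E
```

```text
[0.52224039 0.00859189 0.31807836] 0.017172508742612346 39.926495142281055 [-0.28  0.2   1.78  0.19  0.93 -2.24]
tray_knob [(0.89, array([0.5243, 0.0065, 0.3171]))]
tray_far_corner [(0.57, array([ 0.3979, -0.0358,  0.2366]))]
tray_center [(0.56, array([ 0.4689, -0.0094,  0.2514]))]
lower_trays [(0.84, array([ 0.4645, -0.0117,  0.0453]))]
[-42.1 232.4  15.    0.    0.    0. ]
```

Call:
move_arm --series "-2 12 1 0 0 0; -6 32 2 0 0 0; -11 60 4 0 0 0; -17 92 6 0 0 0; -23 126 8 0 0 0; -29 160 10 0 0 0; -34 190 12 0 0 0; -38 212 13 0 0 0"

```text
time: 9.58
position: [0.4974, 0.2255, 0.3122]
tool_rot: [-0.145, 0.98, 0.021, 0.136]
ft_force: [-0.2, 0.3, -0.5]
grip_width: 0.0176
grip_force: 39.9
```

Call:
move_arm --series "-2 11 1 0 0 0; -3 17 2 0 0 0; -4 20 2 0 0 0; -4 20 2 0 0 0; -4 20 2 0 0 0; -4 20 2 0 0 0; -4 20 2 0 0 0; -4 20 2 0 0 0"

```text
time: 10.25
position: [0.4978, 0.243, 0.3134]
tool_rot: [-0.143, 0.98, 0.02, 0.138]
ft_force: [0.2, -0.1, -1.2]
grip_width: 0.0177
grip_force: 39.9
```

```bash
python3 - <<'E'
from h import *
import cv2
o=robot.get_obs();print(o["time"],o["position"],o["grip_width"],o["grip_force"],np.abs(o["joint_velocities"]).max())
p=robot.camera("scene")
for t in ["tray_knob","tray_far_corner","tray_center","lower_trays","mat_center"]:
    f=robot.search_frame if t=="lower_trays" else robot.tip_of
    print(t,[(round(d["p"],2),np.round(d["xyz"],4)) for d in f(p,t)[:1]])
cv2.imwrite("pics/f.png",p["img"][:,:,::-1])
E
```

```text
10.25 [0.49776745 0.24295027 0.31344171] 0.017731736838645863 39.92698822170496 0.003796904887431115
tray_knob [(0.85, array([0.4993, 0.2469, 0.3112]))]
tray_far_corner [(0.65, array([0.3712, 0.2007, 0.2309]))]
tray_center [(0.77, array([0.4446, 0.2241, 0.2463]))]
lower_trays [(0.67, array([ 0.4649, -0.0128,  0.0498]))]
mat_center [(0.58, array([0.474 , 0.2364, 0.0054]))]
```

View pics/f.png

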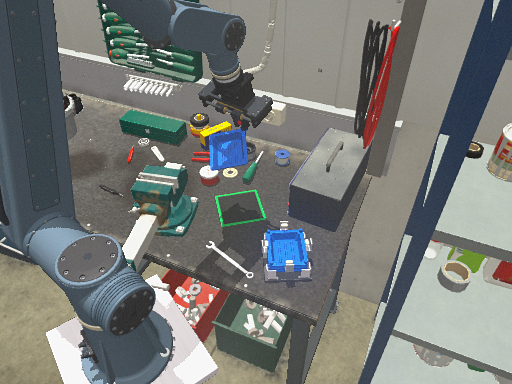

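The scene picture shows the tray held steadily in the air (about (228,150)), which the measured positions put above the mat. The lower trays are seated at (288,250) and the bystanders look undisturbed. I'm handing in.

```bash
python3 -c "
from rig import robot
print(robot.hand_in())"
```

```text
the job is handed in; nothing more can be done
None
```

I peeled the top tray off by its knob, tipping it about 16° with the far corner still down, and handed in while holding it steadily over the mat (its middle about 25 cm up). The lower trays and bystanders looked undisturbed, but the hand-in gave no verdict.

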